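# Refit the coolant strainer and lock its ring

### The arm

A 6-joint arm with a two-finger parallel gripper is mounted at the origin on the work surface. World frame = base frame: x ahead of the robot, y to its left, z up, the work surface at z = 0. Lengths are in m, angles in rad, forces in N, time in s.
With the tool pointing down it reaches from about 0.4 to 0.825 m from the base axis. Payload 7 kg.
Tool frame: the origin (TCP) lies at the very end of the fingers, on their centre line; the grasp point (between the pads) lies 19 mm behind it (manip.pinch_z is the distance from the TCP to the grasp point, in m); z points along the fingers, y is the line along which they close (so a half turn about z gives the same grasp; the last joint's range is limited). The gripper opens to 88 mm and grips with 3 to 60 N. Pads are 19 mm wide; open, the fingers measure 130 mm over their backs; the gripper's body (78 mm by 193 mm) begins 47 mm behind the grasp point.
Start: joints at [0.288, 0.359, 0.012, 0, -1.224, -0.288], TCP at [0.675, -0, 0.227] pointing down, gripper open.
Joint ranges: [-3.07, 3.07], [-1.43, 2.12], [-1.02, 1.25], [-3.03, 1.67], [-3.05, -0], [-3.03, 3.03]. Speed limits (rad/s): [2.39, 2.39, 3.01, 3.14, 3.14, 3.14].

### API

Orientations are given as a rotation vector (axis times angle).
In Python, from rig import manip gives the robot as it stands.
- The arm moves only by the tool arm_command, never from a script. Its argument "deltas" is one flat list of numbers, 4 for each row, row after row: the shift along the tool's x, y, z scaled (see below), then the turn about the tool's z scaled (see below). A call has 1 to 12 rows; each row is the pose to reach, as a shift and turn from the pose commanded when the call began, along the tool's axes at that moment, turning the shorter way round; what a row does not reach only later rows make up. The controller multiplies each number of a shift by 20 cm and each number of a turn by pi rad. A row lasts 1/12 s, in which the tool goes at most 41.7 mm and 7.16 degrees, less where a joint would pass 70% of its speed; a pose out of reach is approached as far as the arm can. A call with a number of a shift or a turn outside -1 to 1 is refused whole. A call with a gripper value outside its range is refused whole. "jaw" is the closure, from -1 (fully open) to 1 (shut), set as the call begins (left out, the last holds). The fingers move at their own pace and stop on an object; "force" is the grip in N (left out, the last holds). Time passes only in rows, so rows that repeat a pose let the fingers close. It gives the time, the measured TCP pose, the force, the opening and the grip force at its end, in the units of the state.
- manip.get_obs(): the state, without advancing time (a new reading comes with each control period).
- manip.camera(name): name is "scene" or "side" or "wrist"; returns a dict with "color" (400x640x3 uint8, blue, green, red), "fx", "fy", "cx", "cy" (pixels), "rvec" (rotation vector, rad) and "tvec" (3), from world to camera coordinates, as OpenCV has them; the wrist camera has in their place "mount" (4x4, takes a point from camera to tool coordinates, whose origin is the TCP and whose axes are the flange's). Camera axes: x right, y down, z forward; pixel columns grow to the right and rows downward; lengths in m; the calibration is good to about 2 mm. A picture is of the moment at which its call begins: read the wrist's pose just before it. There is no depth.
- manip.close_job(): hands the job in; it is judged then, once.
The state is a dict: "t": time; "q": joint angles; "qvel": joint speeds; "tau": joint torques, N m; "position": TCP position; "tcp_rot": TCP orientation; "force": force on the tool from outside, world axes, zero at the start; "wrist_torque": the same for the moment, N m; "width": finger opening in m; "finger_force": force on a finger pad.
Only numpy, scipy, OpenCV 4.12 (cv2) and the standard library are available. Lean on these libraries where they do the work, as an engineer would, in place of code of your own. Each camera call takes 0.05 s, during which the arm holds its last target. There are 200 camera calls.

### The job

Put the strainer that fits the coolant pot back: drop it upright into the pot, knob up. Then set the eared locking ring over its knob, down onto the pot's rim, and turn it until both ears sit under the pot's two clips; let go and leave it like that.

Things in the scene. Friction and masses are not known exactly. Their poses are not given: they have to be found in the camera images.
- pot: Grey round pot bolted to the bench, open on top. Origin: centre of its underside on the bench, z up. Bore 58 mm across, outside 80 mm, rim 60 mm and inner floor 12 mm above the origin. Brass pipe stubs point along its +x and -x, below the rim, 68 mm out. Dark steel hook clips stand on its +y and -y sides. Home: strainer knob point and ring grip point are each 98 mm above this origin.
- pot_clip (a point): Middle of the +y clip's tongue, 53 mm from the pot's axis, 73.5 mm above its origin; same axes as the pot; the -y clip mirrors it. Each tongue is 20 mm wide along the pot's x, reaches from 42 to 64 mm from the axis and from 71 to 76 mm up, 11 mm clear above rim level; its upright stands 58 mm and more from the axis.
- strainer_knob (a point): Strainer to fit: banded steel cylinder 48 mm across, 36 mm tall, bevelled foot, 12 mm stem, black knob 22 mm across from 70 to 98 mm above its underside; stands upright on the bench, about 0.16 kg. The point is inside the knob, 86 mm above the underside: grip here; z up. A similar one with a 72 mm wide body stands by and does not fit.
- ring_grip (a point): Locking ring, a 60 mm tall steel sleeve, hole 42 mm, standing spigot down at any yaw, about 0.16 kg. From below: spigot 8 mm high, 50 mm wide (enters the bore); flange 6 mm thick, 66 mm wide (rests on the rim); collar 54 mm wide. Point: on the axis, 46 mm up; grip here so that the fingertips pass over the clips. A collar without ears stands by, not wanted.
- ring_ear (a point): Middle of the ring's +x ear, 41 mm from its axis, 11 mm above its underside; axes as the ring's. Both ears (+x, -x) are 16 mm wide, 6 mm thick, out to 52 mm. Lower the ring with its ear line over 30 degrees from the pot's clip line, to clear the tongues; once down it turns freely either way, no stop, no thread, 5 mm spare under the tongues. Locked: ear line along clip line.
Mind the look-alikes: they are no part of the job. What is shaped like the part that bears ring_grip but orange or pink is not meant. Leave any brown or orange look-alike of the pot alone.

How it is judged:
On the way, in this order (a step that is already met when the one before it is completed fails the run):
1. the strainer stands upright on the pot's floor, within 12 mm of its axis (horizontal distance between strainer_knob and pot below 0.012 m and z of strainer_knob in the frame of pot below 0.103 m and angle between strainer_knob's own z axis and vertical below 0.15 rad), for 0.2 s.
2. the locking ring is down over the strainer's knob, its flange on or within 5 mm of the rim (horizontal distance between ring_grip and pot below 0.012 m and z of each of ring_grip, strainer_knob in the frame of pot below 0.103 m), for 0.1 s.
At the end, for the whole second after the job is handed in: Strainer upright (0.15 rad) on the pot's floor, within 12 mm of its axis and 5 mm of home height; locking ring level (0.1 rad) on the rim around the knob, within 10 mm of the axis and 4 mm of seated height, ears under the clips (ear line within 0.3 rad of the clip line) (all of step 1 and horizontal distance between ring_grip and pot below 0.01 m and z of ring_grip in the frame of pot between 0.094 and 0.102 m and angle between ring_grip's own z axis and vertical below 0.1 rad and angle between the x axis of ring_grip and the y axis of pot, either way round below 0.3 rad); the robot touches nothing.
It also fails if it takes over 67 s, if anything falls off the work surface, if the arm or the gripper's body presses on something with over 40 N, if the wrist force passes 120 N, or if a joint passes its speed limit or range.

## Working session

There is one attempt and no reset: what is moved stays moved. The work goes in short steps, Python scripts to look and compute and a tool call to move; the robot and the scene stay as the last step left them, time stands still between calls to the robot, and variables do not carry over. Pictures are saved under pics/ and viewed, at most 12 in all, crops included, and the job is handed in when it is done.

Besides the shell and the picture viewer there is one more tool, called as name(argument=value, ...), one argument or row to a line, values as JSON. arm_command: Moves the arm, as the interface text tells. Its arguments: {"type":"object","properties":{"deltas":{"type":"array","items":{"type":"number"}},"jaw":{"type":"number"},"force":{"type":"number"}},"required":["deltas"]}

```bash
ls; mkdir -p pics; python3 - <<'E'
from rig import manip
import cv2
o=manip.get_obs();print(o)
for n in("scene","side","wrist"):
    c=manip.camera(n);cv2.imwrite(f"pics/{n}0.png",c["color"]);print(n,{k:v for k,v in c.items() if k!="color"})
E
```

```text
pics
{'t': 0.0, 'q': array([ 2.88087781e-01,  3.59363308e-01,  1.10843957e-02, -3.48140534e-04,
       -1.22409428e+00, -2.88085498e-01]), 'qvel': array([-7.40324889e-04,  8.90576759e-05, -1.50081941e-03,  1.02486031e-04,
        7.15863842e-04,  2.77119823e-04]), 'tau': array([-8.00930356e-04, -5.82726967e+01,  2.93058443e+01,  6.99745238e+00,
        6.93249181e-03, -2.06530804e-04]), 'position': array([ 6.74523915e-01, -3.22538660e-05,  2.25649407e-01]), 'tcp_rot': array([ 2.22044254e+00, -2.22070073e+00, -1.63290876e-03]), 'force': array([ 0.32042899, -0.47077427, -0.19317547]), 'wrist_torque': array([0.00963339, 0.07698054, 0.00612432]), 'finger_force': 0.0, 'width': 0.08810561238922647}
scene {'fx': 392.6173260390618, 'fy': 392.6173260390618, 'cx': 319.536235709479, 'cy': 197.85998105994523, 'rvec': array([ 1.02071028,  2.53230002, -0.96311639]), 'tvec': array([ 0.32028791, -0.24509674,  1.28433371])}
side {'fx': 506.54254603548793, 'fy': 506.54254603548793, 'cx': 314.7338408085269, 'cy': 193.8680328133949, 'rvec': array([ 2.28736933, -0.21276167,  0.09304671]), 'tvec': array([-0.46438236,  0.1652217 ,  1.26732952])}
wrist {'fx': 292.9270680912429, 'fy': 292.9270680912429, 'cx': 318.57853002739535, 'cy': 203.26228116592011, 'mount': array([[-1.42922716e-03, -9.67337862e-01, -2.53486524e-01,
         6.80870770e-02],
       [ 9.99998680e-01, -1.57848613e-03,  3.85441100e-04,
        -9.56337761e-05],
       [-7.72976732e-04, -2.53485639e-01,  9.67338841e-01,
        -1.58789470e-01],
       [ 0.00000000e+00,  0.00000000e+00,  0.00000000e+00,
         1.00000000e+00]])}
```

View pictures.

View pics/scene0.png

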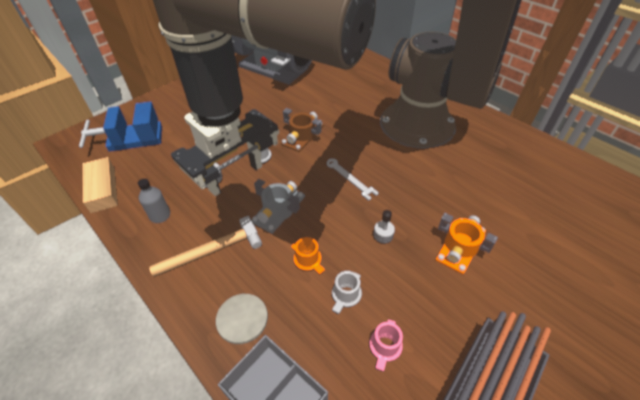

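View pics/side0.png

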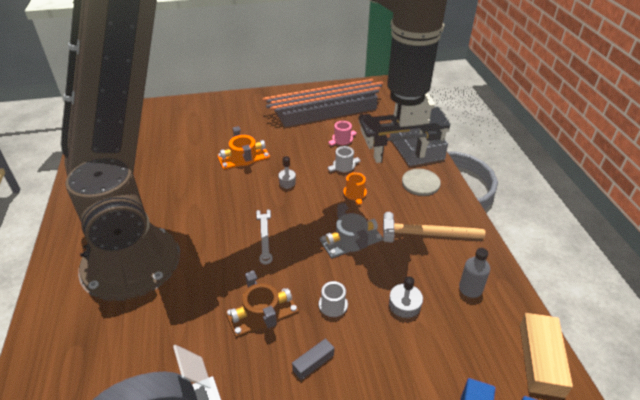

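View pics/wrist0.png

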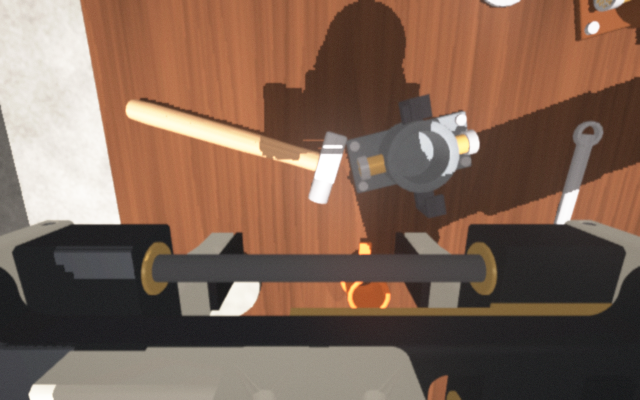

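The scene shows the grey pot near (280,200), narrow strainer (385,228), grey eared ring (347,288). In the side view they are at (352,230), (287,175) and (344,160); wrist shows the pot at (420,157), its pipes running left-right, clips at (416,108) and (431,204). The wide strainer at side (405,300) and earless collar at (333,298) are the look-alikes.

```bash
cat > h.py <<'E'
import numpy as np, cv2
from scipy.spatial.transform import Rotation as R
from rig import manip
def shot(n,save=None):
    o=manip.get_obs(); c=manip.camera(n)
    if save: cv2.imwrite(f"pics/{save}.png",c["color"])
    if n=="wrist":
        T=np.eye(4);T[:3,:3]=R.from_rotvec(o["tcp_rot"]).as_matrix();T[:3,3]=o["position"]
        M=T@c["mount"]; c["Rwc"],c["pos"]=M[:3,:3],M[:3,3]
    else:
        r=R.from_rotvec(c["rvec"]).as_matrix(); c["Rwc"]=r.T; c["pos"]=-r.T@c["tvec"]
    return o,c
def ray(c,uv): 
    return c["Rwc"]@np.array([(uv[0]-c["cx"])/c["fx"],(uv[1]-c["cy"])/c["fy"],1])
def onz(c,uv,z):
    d=ray(c,uv); return c["pos"]+d*(z-c["pos"][2])/d[2]
def proj(c,p):
    q=c["Rwc"].T@(np.asarray(p)-c["pos"]); return np.array([c["fx"]*q[0]/q[2]+c["cx"],c["fy"]*q[1]/q[2]+c["cy"]])
def tri(c1,u1,c2,u2):
    A=[];b=[]
    for c,u in((c1,u1),(c2,u2)):
        d=ray(c,u);d/=np.linalg.norm(d);P=np.eye(3)-np.outer(d,d);A.append(P);b.append(P@c["pos"])
    return np.linalg.lstsq(np.vstack(A),np.hstack(b),rcond=None)[0]
E
python3 - <<'E'
from h import *
np.set_printoptions(precision=4,suppress=True)
_,s=shot("scene");_,d=shot("side");_,w=shot("wrist")
for n,a,b,z in(("knob",(387.5,216),(286.5,162),.086),("ring",(347,280),(345,154),.06),("pot",(280,197),(353,226),.06)):
    print(n,onz(s,a,z),onz(d,b,z),tri(s,a,d,b))
print(onz(w,(420,157),.06),onz(w,(416,106),.0735),onz(w,(431,204),.0735),onz(w,(375,165),.045),onz(w,(470,142),.045))
E
```

```text
knob [0.4292 0.2206 0.086 ] [0.4312 0.2108 0.086 ] [0.4296 0.2183 0.0822]
ring [0.608 0.262 0.06 ] [0.6101 0.25   0.06  ] [0.6091 0.259  0.0548]
pot [ 0.5588 -0.0217  0.06  ] [ 0.5617 -0.0453  0.06  ] [ 0.5595 -0.0316  0.0493]
[ 0.5628 -0.0355  0.06  ] [ 0.5759 -0.088   0.0735] [0.5509 0.0145 0.0735] [ 0.609  -0.0248  0.045 ] [ 0.5021 -0.0508  0.045 ]
```

arm_command(
  deltas=[-0.54, 0.61, 0, 0, -0.54, 0.61, 0, 0, -0.54, 0.61, 0, 0, -0.54, 0.61, 0, 0, -0.54, 0.61, 0, 0],
)

```text
t: 0.72
position: [0.5491, 0.1109, 0.2273]
tcp_rot: [-2.224, 2.217, 0.002]
force: [-0.9, -1.2, -0.2]
width: 0.0877
finger_force: 0.0
```

arm_command(
  deltas=[-0.53, 0.59, 0, -0.076, -0.53, 0.59, 0, -0.076, -0.53, 0.59, 0, -0.076, -0.53, 0.59, 0, -0.076, -0.53, 0.59, 0, -0.076, -0.53, 0.59, 0, -0.076, -0.53, 0.59, 0, -0.076],
)

```text
t: 1.3
position: [0.4351, 0.2142, 0.2269]
tcp_rot: [-2.471, 1.939, -0.0]
force: [-0.1, -0.2, -0.1]
width: 0.0878
finger_force: 0.0
```

```bash
cat >> h.py <<'E'
def deltas(o,goal):
    "shift to goal (TCP xyz, world) in move units along present tool axes"
    m=R.from_rotvec(o["tcp_rot"]).as_matrix(); return m.T@(np.asarray(goal)-o["position"])/.2
E
python3 - <<'E'
from h import *
o,w=shot("wrist","w1");print(o["position"],o["q"],o["force"],proj(w,(.43,.217,.098)))
E
```

```text
[0.43507718 0.21422141 0.22685787] [ 8.64265353e-01  4.08594038e-02 -3.93335248e-01  1.61650345e-04
 -1.13601151e+00 -6.24372300e-01] [-0.1322035  -0.23036028 -0.08248994] [322.81929255 199.95855437]
```

View pics/w1.png

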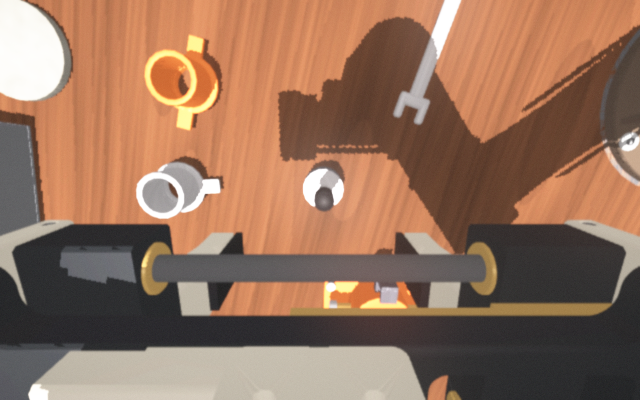

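Knob top at (325,202), close to the predicted (323,200); the ring lies left with its top rim centre (161,196) and an ear at (211,186).

```bash
python3 - <<'E'
from h import *
np.set_printoptions(precision=4,suppress=True)
o,w=shot("wrist")
k=onz(w,(325,201),.098);f=onz(w,(323,187),.018);r=onz(w,(161,196),.06);e=onz(w,(214,186),.011)
print(k,f,r,e,np.linalg.norm((e-r)[:2]),np.degrees(np.arctan2(*(e-r)[1::-1])),onz(w,(390,285),.075))
print(deltas(o,(k[0],k[1],.066)))
E
```

```text
[0.4279 0.217  0.098 ] [0.4282 0.219  0.018 ] [0.608  0.2644 0.06  ] [0.5659 0.2524 0.011 ] 0.043758639562791295 -164.057166158287 [0.3266 0.304  0.075 ]
[-0.0246  0.0328  0.8032]
```

arm_command(
  deltas=[-0.025, 0.033, 0.15, 0, -0.025, 0.033, 0.35, 0, -0.025, 0.033, 0.55, 0, -0.025, 0.033, 0.7, 0, -0.025, 0.033, 0.8, 0, -0.025, 0.033, 0.8, 0, -0.025, 0.033, 0.8, 0],
)

```text
t: 1.98
position: [0.4277, 0.2161, 0.0659]
tcp_rot: [2.466, -1.941, 0.0]
force: [0.6, 0.9, 0.6]
width: 0.0877
finger_force: 0.0
```

arm_command(
  deltas=[0, 0, 0, 0, 0, 0, 0, 0, 0, 0, 0, 0, 0, 0, 0, 0, 0, 0, 0, 0, 0, 0, 0, 0, 0, 0, 0, 0, 0, 0, 0, 0],
  jaw=1,
  force=30,
)

```text
t: 2.65
position: [0.4274, 0.2174, 0.0667]
tcp_rot: [-2.47, 1.941, -0.0]
force: [-0.6, 0.1, -0.3]
width: 0.0398
finger_force: 0.0
```

arm_command(
  deltas=[0, 0, 0, 0, 0, 0, 0, 0, 0, 0, 0, 0, 0, 0, 0, 0, 0, 0, 0, 0, 0, 0, 0, 0],
)

```text
t: 3.15
position: [0.4274, 0.2173, 0.0665]
tcp_rot: [2.47, -1.941, -0.0]
force: [0.6, -0.6, -0.2]
width: 0.0208
finger_force: 30.0
```

arm_command(
  deltas=[0, 0, -0.1, 0, 0, 0, -0.25, 0, 0, 0, -0.4, 0, 0, 0, -0.55, 0, 0, 0, -0.7, 0, 0, 0, -0.8, 0, 0, 0, -0.8, 0],
)

```text
t: 3.73
position: [0.429, 0.2185, 0.231]
tcp_rot: [-2.465, 1.936, -0.002]
force: [0.3, 1.0, -2.0]
width: 0.021
finger_force: 30.0
```

```bash
python3 - <<'E'
from h import *
o=manip.get_obs();print(o["position"],o["width"],o["finger_force"],o["force"],deltas(o,(.563,-.036,.226)))
E
```

```text
[0.42899801 0.21850761 0.23101426] 0.021004715513078955 29.999636755042047 [ 0.30123331  1.01913219 -1.97629954] [ 1.39516034 -0.34914246  0.02285163]
```

arm_command(
  deltas=[0.1, -0.025, 0, 0, 0.25, -0.06, 0, 0, 0.4, -0.1, 0, 0, 0.55, -0.14, 0, 0, 0.7, -0.18, 0, 0, 0.85, -0.21, 0, 0, 0.95, -0.24, 0, 0, 1.0, -0.25, 0, 0, 1.0, -0.25, 0, 0, 1.0, -0.25, 0, 0],
)

```text
t: 4.57
position: [0.5228, 0.0344, 0.2257]
tcp_rot: [2.468, -1.942, -0.002]
force: [0.6, -0.0, -2.0]
width: 0.0211
finger_force: 30.0
```

```bash
python3 - <<'E'
from h import *
o,w=shot("wrist","w2");print(o["position"],o["width"],o["qvel"].round(3),proj(w,(.563,-.036,.06)))
E
```

```text
[0.52276009 0.03443369 0.22565535] 0.021074570204160193 [ 0.025 -0.01  -0.002 -0.    -0.    -0.004] [296.89695863 116.90489719]
```

View pics/w2.png

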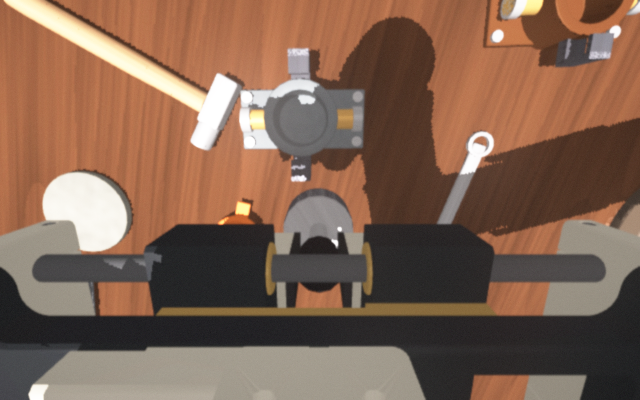

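```bash
python3 - <<'E'
import cv2
i=cv2.imread("pics/w2.png")[35:195,230:375]
cv2.imwrite("pics/w2c.png",cv2.resize(i,None,fx=3.7,fy=3.7,interpolation=cv2.INTER_CUBIC))
E
```

```text
(no output)
```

View pics/w2c.png

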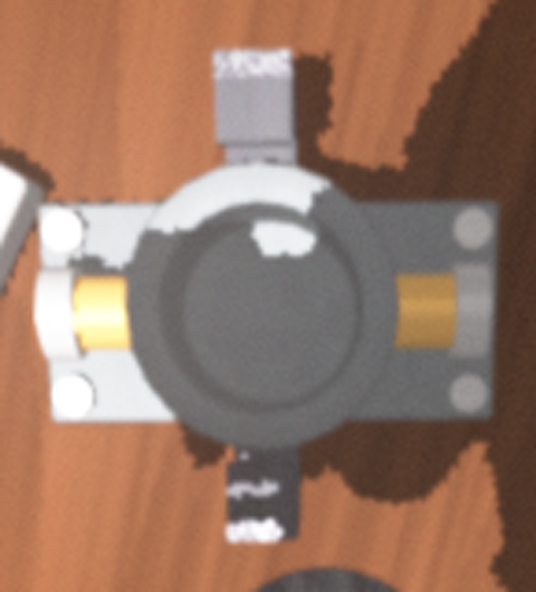

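The crop shows the rim centre at image (300.8,118), pipes level with the image (yaw aligned), clips above and below.

```bash
python3 - <<'E'
from h import *
np.set_printoptions(precision=4,suppress=True)
o,w=shot("wrist")
f=lambda x,y:(230+x/3.7,35+y/3.7)
p=onz(w,f(262,306),.06);print(p, onz(w,f(165,307),.06)-onz(w,f(360,307),.06),onz(w,f(262,205),.06)-onz(w,f(262,410),.06))
a=onz(w,f(40,312),.04);b=onz(w,f(492,311),.04);print("pipe yaw",np.degrees(np.arctan2(*(a-b)[1::-1])),np.linalg.norm(a-b))
u=onz(w,f(254,140),.076);l=onz(w,f(263,500),.076);print("clips",u,l,np.linalg.norm(u-l),(u+l)/2,np.degrees(np.arctan2(*(u-l)[1::-1])))
m=R.from_rotvec(o["tcp_rot"]).as_matrix();print("tool y",np.degrees(np.arctan2(*-m[1::-1,1])),m[:,2])
print(deltas(o,(p[0],p[1],.1)))
E
```

```text
[ 0.5589 -0.0356  0.06  ] [0.0545 0.0132 0.    ] [ 0.0124 -0.0553  0.    ]
pipe yaw 13.69001132705314 0.13817859676007543
clips [ 0.5692 -0.0759  0.076 ] [0.546  0.0165 0.076 ] 0.09529103397665653 [ 0.5576 -0.0297  0.076 ] -75.87705640605321
tool y 13.647274823920581 [-0.0011 -0.     -1.    ]
[ 0.3856 -0.0933  0.6294]
```

arm_command(
  deltas=[0.08, -0.02, 0, 0, 0.2, -0.05, 0, 0, 0.3, -0.07, 0, 0, 0.37, -0.09, 0, 0, 0.385, -0.095, 0.1, 0, 0.385, -0.095, 0.2, 0, 0.385, -0.095, 0.28, 0, 0.385, -0.095, 0.3, 0, 0.385, -0.095, 0.3, 0],
)

```text
t: 5.42
position: [0.559, -0.0348, 0.1655]
tcp_rot: [2.47, -1.938, -0.003]
force: [-0.1, 0.7, -2.2]
width: 0.021
finger_force: 30.0
```

```bash
python3 - <<'E'
from h import *
o,w=shot("wrist");_,d=shot("side");_,s=shot("scene");print(o["position"],o["width"],o["qvel"].round(3))
a=w["color"][110:270,240:400];q=proj(d,(.559,-.036,.09)).astype(int);r=proj(s,(.559,-.036,.09)).astype(int);print(q,r)
b=d["color"][q[1]-40:q[1]+40,q[0]-40:q[0]+40];c=s["color"][r[1]-40:r[1]+40,r[0]-40:r[0]+40]
z=lambda i,k:cv2.resize(i,(k,k),interpolation=cv2.INTER_CUBIC)
cv2.imwrite("pics/m1.png",np.hstack([z(a,400),np.vstack([z(b,300),z(c,300)])[:400]*0+255 if 0 else z(b,400)]))
E
```

```text
[ 0.5589956  -0.03483347  0.16548654] 0.020962281541584186 [-0.004 -0.025  0.041  0.014 -0.022  0.002]
[351 214] [275 186]
```

View pics/m1.png

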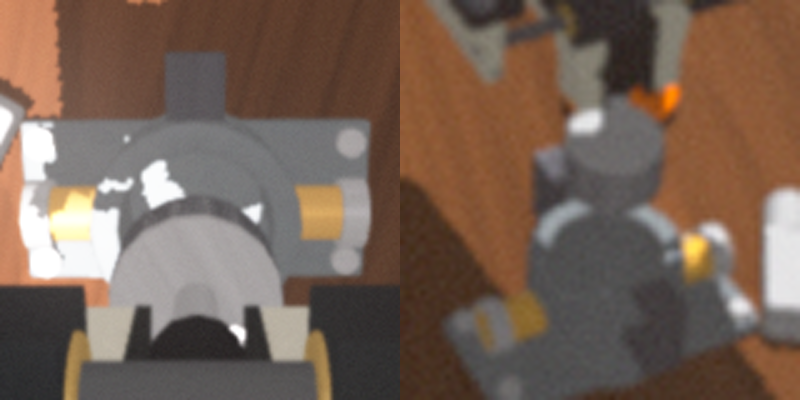

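Strainer body (108–280, centre 194) sits centred over the pot rim (centre about 195) in the wrist crop and within ~2 mm in the side crop.

arm_command(
  deltas=[0, 0, 0.05, 0, 0, 0, 0.1, 0, 0, 0, 0.14, 0, 0, 0, 0.17, 0, 0, 0, 0.19, 0, 0, 0, 0.21, 0, 0, 0, 0.23, 0, 0, 0, 0.25, 0, 0, 0, 0.25, 0],
)

```text
t: 6.32
position: [0.5595, -0.0356, 0.1157]
tcp_rot: [2.469, -1.941, -0.001]
force: [0.6, 0.3, -2.2]
width: 0.0207
finger_force: 30.0
```

```bash
python3 - <<'E'
from h import *
o=manip.get_obs();print(o["position"],o["force"],o["wrist_torque"],deltas(o,(.559,-.0355,.079)))
E
```

```text
[ 0.55951521 -0.03562696  0.11569391] [ 0.60329675  0.31946942 -2.16955413] [-0.07220686  0.07140393 -0.04941668] [-0.00120296  0.00213935  0.18347233]
```

In freely, no contact force. Lower to the floor and release partly.

arm_command(
  deltas=[0, 0, 0.04, 0, 0, 0, 0.08, 0, 0, 0, 0.12, 0, 0, 0, 0.15, 0, 0, 0, 0.17, 0, 0, 0, 0.18, 0, 0, 0, 0.18, 0],
)

```text
t: 6.9
position: [0.5597, -0.0356, 0.0799]
tcp_rot: [2.47, -1.941, -0.001]
force: [-0.8, 0.1, -2.1]
width: 0.0207
finger_force: 30.0
```

arm_command(
  deltas=[0, 0, 0, 0, 0, 0, 0, 0, 0, 0, 0, 0, 0, 0, 0, 0, 0, 0, 0, 0],
  jaw=0,
)

```text
t: 7.32
position: [0.5602, -0.0355, 0.081]
tcp_rot: [-2.47, 1.941, -0.001]
force: [-1.4, -0.7, -0.0]
width: 0.0429
finger_force: 0.0
```

arm_command(
  deltas=[0, 0, -0.05, 0, 0, 0, -0.15, 0, 0, 0, -0.3, 0, 0, 0, -0.5, 0, 0, 0, -0.7, 0, 0, 0, -0.75, 0, -0.2, 0.05, -0.75, 0, -0.35, 0.1, -0.75, 0, -0.4, 0.1, -0.75, 0, -0.4, 0.1, -0.75, 0],
)

```text
t: 8.15
position: [0.521, 0.0391, 0.2318]
tcp_rot: [-2.471, 1.937, -0.001]
force: [0.0, -0.5, -0.4]
width: 0.044
finger_force: 0.0
```

```bash
python3 - <<'E'
from h import *
o,w=shot("wrist");print(o["position"],o["qvel"].round(3),proj(w,(.559,-.0355,.11)),deltas(o,(.609,.260,.226)))
a=w["color"][20:220,210:410]
cv2.imwrite("pics/w3.png",cv2.resize(a,(600,600),interpolation=cv2.INTER_CUBIC))
E
```

```text
[0.52104012 0.03910835 0.23184246] [-0.041  0.028  0.016  0.013  0.     0.047] [297.86138227 111.2506935 ] [-0.96738228 -0.69087495  0.03111659]
```

View pics/w3.png

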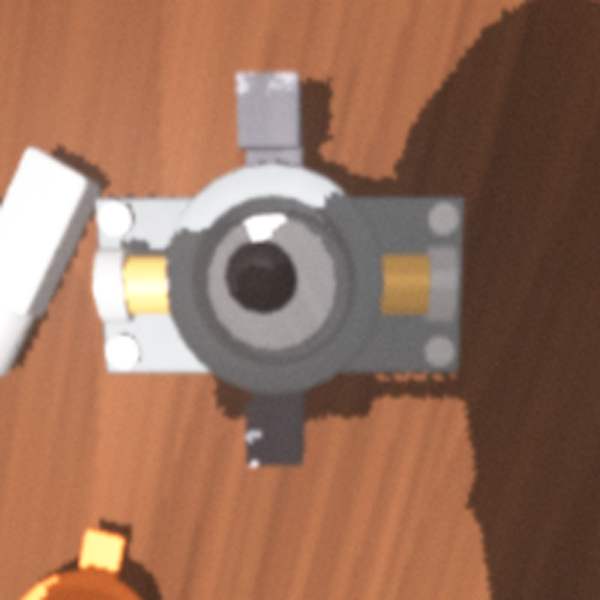

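Strainer is seated upright: knob at full-image (297,112) against a bore centre near (301,113). On to the ring.

arm_command(
  deltas=[-0.97, -0.69, 0.03, 0, -0.97, -0.69, 0.03, 0, -0.97, -0.69, 0.03, 0, -0.97, -0.69, 0.03, 0, -0.97, -0.69, 0.03, 0, -0.97, -0.69, 0.03, 0, -0.97, -0.69, 0.03, 0, -0.97, -0.69, 0.03, 0],
  jaw=-1,
)

```text
t: 8.87
position: [0.6106, 0.2592, 0.2231]
tcp_rot: [2.469, -1.938, -0.0]
force: [-1.8, -0.4, -0.2]
width: 0.0862
finger_force: 0.0
```

```bash
python3 - <<'E'
from h import *
o,w=shot("wrist","w4");print(o["position"],o["q"].round(3),o["qvel"].round(3),proj(w,(.609,.26,.06)))
E
```

```text
[0.61056975 0.25922751 0.22305167] [ 0.695  0.343 -0.019  0.    -1.211 -0.455] [-0.022 -0.037 -0.034 -0.    -0.     0.002] [319.40959177 190.35056807]
```

View pics/w4.png

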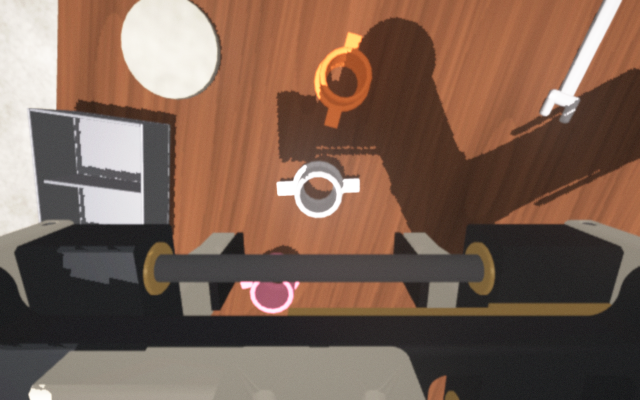

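Ring top centre at (319,190) as predicted, ears at (286,188) and (352,185); orange (343,80) and pink (272,293) stand about 10 cm away on either side.

```bash
python3 - <<'E'
from h import *
np.set_printoptions(precision=4,suppress=True)
o,w=shot("wrist")
r=onz(w,(319,190),.06);a=onz(w,(285,188),.014);b=onz(w,(353,185),.014);P=onz(w,(272,293),.06);O=onz(w,(346,78),.06)
print(r,(a+b)/2,np.linalg.norm(a-b),np.degrees(np.arctan2(*(a-b)[1::-1])))
for q in(P,O):print(q,q-r,np.degrees(np.arctan2(*(q-r)[1::-1])))
print(deltas(o,(r[0],r[1],.027)))
E
```

```text
[0.6092 0.2589 0.06  ] [0.6078 0.2639 0.014 ] 0.08717584334473388 16.150565396024856
[0.635  0.3989 0.06  ] [0.0258 0.14   0.    ] 79.54888626955764
[0.6099 0.1386 0.06  ] [ 0.0007 -0.1203  0.    ] -89.65305729223587
[-0.0052  0.0026  0.9828]
```

arm_command(
  deltas=[-0.012, 0.003, 0.2, 0.04, -0.012, 0.003, 0.3, 0.08, -0.012, 0.003, 0.4, 0.12, -0.012, 0.003, 0.4, 0.16, -0.012, 0.003, 0.4, 0.2, -0.012, 0.003, 0.4, 0.24, -0.012, 0.003, 0.4, 0.28, -0.012, 0.003, 0.4, 0.32, -0.012, 0.003, 0.4, 0.36, -0.012, 0.003, 0.4, 0.4, -0.012, 0.003, 0.4, 0.44, -0.012, 0.003, 0.4, 0.486],
)

```text
t: 9.97
position: [0.6089, 0.2591, 0.1454]
tcp_rot: [-0.472, 3.105, 0.0]
force: [0.0, -0.7, 0.5]
width: 0.088
finger_force: 0.0
```

arm_command(
  deltas=[0, 0, 0, 0, 0, 0, 0, 0],
)

```text
t: 10.13
position: [0.6088, 0.2596, 0.1452]
tcp_rot: [-0.489, 3.103, 0.0]
force: [0.5, -0.5, -0.1]
width: 0.0876
finger_force: 0.0
```

```bash
python3 - <<'E'
from h import *
o=manip.get_obs();m=R.from_rotvec(o["tcp_rot"]).as_matrix();print(o["position"],o["q"].round(3),"axis",np.degrees(np.arctan2(*m[1::-1,1])),deltas(o,(.6087,.2605,.029)))
E
```

```text
[0.60884022 0.25960198 0.14523223] [ 0.697  0.394 -0.127  0.    -1.049 -1.956] axis 107.89526225058269 [-3.01780970e-04  4.37284940e-03  5.81162364e-01]
```

arm_command(
  deltas=[0, 0.004, 0.1, 0, 0, 0.004, 0.25, 0, 0, 0.004, 0.4, 0, 0, 0.004, 0.5, 0, 0, 0.004, 0.56, 0, 0, 0.004, 0.58, 0, 0, 0.004, 0.58, 0],
)

```text
t: 10.72
position: [0.6083, 0.2611, 0.0281]
tcp_rot: [0.487, -3.103, 0.001]
force: [0.9, 0.4, 0.4]
width: 0.0876
finger_force: 0.0
```

arm_command(
  deltas=[0, 0, 0, 0, 0, 0, 0, 0, 0, 0, 0, 0, 0, 0, 0, 0, 0, 0, 0, 0, 0, 0, 0, 0, 0, 0, 0, 0, 0, 0, 0, 0, 0, 0, 0, 0],
  jaw=1,
  force=35,
)

```text
t: 11.47
position: [0.609, 0.262, 0.0293]
tcp_rot: [-0.485, 3.102, 0.001]
force: [0.2, 1.3, 5.7]
width: 0.0535
finger_force: 35.0
```

arm_command(
  deltas=[0, 0, -0.1, 0, 0, 0, -0.25, 0, 0, 0, -0.4, 0, 0, 0, -0.55, 0, 0, 0, -0.7, 0, 0, 0, -0.85, 0, 0, 0, -0.95, 0, 0, 0, -1, 0, 0, 0, -1, 0],
)

```text
t: 12.22
position: [0.6089, 0.2618, 0.2304]
tcp_rot: [-0.484, 3.102, 0.002]
force: [-0.1, -0.5, -1.8]
width: 0.0538
finger_force: 35.0
```

```bash
python3 - <<'E'
from h import *
o=manip.get_obs();m=R.from_rotvec(o["tcp_rot"]).as_matrix();print(o["position"],o["width"],o["finger_force"],o["force"],"axis",np.degrees(np.arctan2(*m[1::-1,1])),deltas(o,(.560,-.0357,.226)))
E
```

```text
[0.60894504 0.26181365 0.23042471] 0.053803988773654034 34.991500745527446 [-0.06006111 -0.47028088 -1.79923112] axis 107.73301597593682 [ 0.68623728 -1.34236896  0.0190554 ]
```

arm_command(
  deltas=[0.04, -0.08, 0, 0, 0.09, -0.18, 0, 0, 0.15, -0.3, 0, 0, 0.22, -0.43, 0, 0, 0.29, -0.56, 0, 0, 0.36, -0.7, 0, 0, 0.4, -0.8, 0, 0, 0.43, -0.84, 0, 0, 0.43, -0.84, 0, 0],
)

```text
t: 12.97
position: [0.5759, 0.0729, 0.2266]
tcp_rot: [0.48, -3.101, 0.001]
force: [-0.3, 0.4, -2.0]
width: 0.0537
finger_force: 35.0
```

arm_command(
  deltas=[0.04, -0.08, 0, -0.03, 0.1, -0.2, 0, -0.06, 0.16, -0.3, 0, -0.1, 0.22, -0.42, 0, -0.13, 0.255, -0.49, 0.1, -0.17, 0.255, -0.5, 0.2, -0.2, 0.255, -0.5, 0.3, -0.211, 0.255, -0.5, 0.34, -0.211, 0.255, -0.5, 0.34, -0.211],
)

```text
t: 13.72
position: [0.5578, -0.0353, 0.1575]
tcp_rot: [1.463, -2.774, -0.003]
force: [-0.2, 0.1, -2.5]
width: 0.0538
finger_force: 35.0
```

```bash
python3 - <<'E'
from h import *
o,w=shot("wrist");_,d=shot("side");_,s=shot("scene")
m=R.from_rotvec(o["tcp_rot"]).as_matrix();print(o["position"],o["qvel"].round(3),o["width"],"axis",np.degrees(np.arctan2(*m[1::-1,1])),deltas(o,(.560,-.0357,.16)))
q=proj(d,(.56,-.036,.1)).astype(int);r=proj(s,(.56,-.036,.1)).astype(int);print(q,r)
z=lambda i:cv2.resize(i,(400,400),interpolation=cv2.INTER_CUBIC)
b=d["color"][q[1]-50:q[1]+50,q[0]-50:q[0]+50];c=s["color"][r[1]-50:r[1]+50,r[0]-50:r[0]+50]
cv2.imwrite("pics/w5full.png",w["color"])
cv2.imwrite("pics/m2.png",np.hstack([z(w["color"][100:300,220:420]),z(b)]))
E
```

```text
[ 0.55778182 -0.03528549  0.15745046] [ 0.003 -0.031  0.052  0.017 -0.041 -0.009] 0.053790840404387516 axis 145.62095915521707 [-0.00450213 -0.01027109 -0.01280792]
[352 212] [274 183]
```

View pics/m2.png

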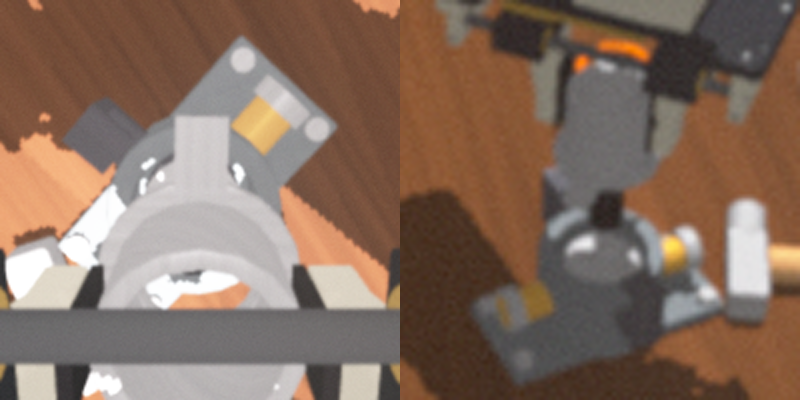

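```bash
python3 - <<'E'
from h import *
o,w=shot("wrist");M=w["mount"]
d=np.array([(320.5-w["cx"])/w["fx"],(158-w["cy"])/w["fy"],1]);d=M[:3,:3]@d;p=M[:3,3]
for z in(.0153,.0213):print(p+d*(z-p[2])/d[2])
m=R.from_rotvec(o["tcp_rot"]).as_matrix();print(o["position"],m[:,0])
print("goal deltas",deltas(o,(.560,-.0357,.157)))
E
```

```text
[0.05010976 0.00111702 0.0153    ]
[0.0494914  0.00115617 0.0213    ]
[ 0.56023388 -0.03493334  0.16119539] [-5.63490138e-01 -8.26122751e-01 -2.54594536e-04]
goal deltas [ 0.00383106 -0.00117931  0.0209768 ]
```

arm_command(
  deltas=[0.008, 0, 0.05, 0, 0.008, 0, 0.12, 0, 0.008, 0, 0.19, 0, 0.008, 0, 0.25, 0, 0.008, 0, 0.3, 0, 0.008, 0, 0.33, 0, 0.008, 0, 0.33, 0, 0.008, 0, 0.33, 0],
)

```text
t: 14.58
position: [0.5588, -0.0368, 0.0946]
tcp_rot: [1.468, -2.777, 0.0]
force: [0.4, 0.8, -1.2]
width: 0.054
finger_force: 35.0
```

arm_command(
  deltas=[0, 0, 0.01, 0, 0, 0, 0.02, 0, 0, 0, 0.03, 0, 0, 0, 0.035, 0, 0, 0, 0.04, 0, 0, 0, 0.04, 0],
)

```text
t: 15.08
position: [0.5586, -0.0368, 0.0864]
tcp_rot: [1.468, -2.777, -0.0]
force: [-0.7, 0.1, -2.5]
width: 0.0535
finger_force: 35.0
```

```bash
python3 - <<'E'
from h import *
o=manip.get_obs();print(o["position"],o["force"],o["wrist_torque"],deltas(o,(.56,-.0357,.0813)))
E
```

```text
[ 0.55857464 -0.03679633  0.08642695] [-0.73423495  0.14921039 -2.49302314] [ 0.00434447 -0.01396246 -0.03906944] [-0.00854637 -0.00280332  0.02563361]
```

arm_command(
  deltas=[0, 0, 0.01, 0, 0, 0, 0.017, 0, 0, 0, 0.023, 0, 0, 0, 0.026, 0, 0, 0, 0.026, 0, 0, 0, 0.026, 0],
)

```text
t: 15.58
position: [0.5586, -0.0368, 0.0817]
tcp_rot: [-1.468, 2.777, -0.0]
force: [-2.3, -0.2, 2.8]
width: 0.0542
finger_force: 35.0
```

arm_command(
  deltas=[0, 0, -0.002, -0.025, 0, 0, -0.002, -0.055, 0, 0, -0.002, -0.085, 0, 0, -0.002, -0.115, 0, 0, -0.002, -0.145, 0, 0, -0.002, -0.175, 0, 0, -0.002, -0.205, 0, 0, -0.002, -0.235, 0, 0, -0.002, -0.255, 0, 0, -0.002, -0.267, 0, 0, -0.002, -0.267, 0, 0, -0.002, -0.267],
)

```text
t: 16.58
position: [0.5589, -0.0367, 0.0817]
tcp_rot: [-2.47, 1.94, -0.0]
force: [-0.0, 0.8, -0.6]
width: 0.054
finger_force: 35.0
```

```bash
python3 - <<'E'
from h import *
o=manip.get_obs();m=R.from_rotvec(o["tcp_rot"]).as_matrix();print(o["position"],o["force"],o["wrist_torque"],"axis",np.degrees(np.arctan2(*m[1::-1,1])))
E
```

```text
[ 0.55889795 -0.03667394  0.08174098] [-0.04265515  0.7513399  -0.60478561] [ 0.10505924 -0.05218175  0.03801511] axis -166.30198728576525
```

arm_command(
  deltas=[0, 0, 0, 0, 0, 0, 0, 0, 0, 0, 0, 0, 0, 0, 0, 0, 0, 0, 0, 0, 0, 0, 0, 0],
  jaw=-0.7,
)

```text
t: 17.08
position: [0.5587, -0.0368, 0.0818]
tcp_rot: [-2.472, 1.939, -0.0]
force: [-0.9, 0.8, 0.5]
width: 0.0742
finger_force: 0.0
```

arm_command(
  deltas=[0, 0, -0.05, 0, 0, 0, -0.15, 0, 0, 0, -0.3, 0, 0, 0, -0.5, 0, 0, 0, -0.7, 0, 0, 0, -0.75, 0, -0.2, 0.05, -0.75, 0, -0.35, 0.1, -0.75, 0, -0.4, 0.1, -0.75, 0, -0.4, 0.1, -0.75, 0],
)

```text
t: 17.92
position: [0.5196, 0.0378, 0.233]
tcp_rot: [-2.473, 1.935, -0.001]
force: [0.6, 0.4, -0.2]
width: 0.0745
finger_force: 0.0
```

```bash
python3 - <<'E'
from h import *
o,w=shot("wrist");print(o["position"],o["force"],o["width"])
for p in((.56,-.0357,.112),(.56,-.0357,.06)):print(proj(w,p)-[210,20])
cv2.imwrite("pics/w6.png",cv2.resize(w["color"][20:220,210:410],(600,600),interpolation=cv2.INTER_CUBIC))
E
```

```text
[0.51962638 0.03779273 0.23299215] [ 0.55317275  0.37873039 -0.23361168] 0.07452470938473962
[85.0726887  91.75333063]
[88.84053521 94.05327079]
```

View pics/w6.png

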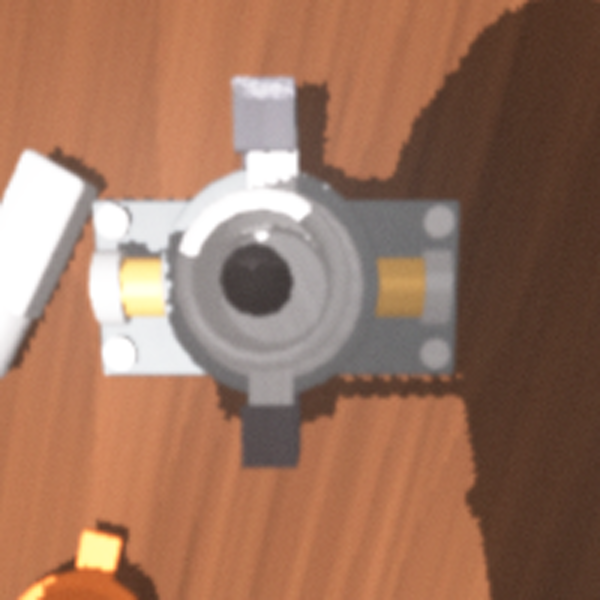

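The ring is level on the rim around the knob (260,278), with its ears at (272,168) and (271,388) running under both clips. Handing in.

```bash
python3 -c "
from rig import manip
print(manip.close_job())"
```

```text
the job is handed in; nothing more can be done
None
```

The strainer is in the pot knob up, and the locking ring is on the rim over the knob with both ears under the clips; I let go, backed the gripper off and handed the job in after about 18 s (no verdict was returned).

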